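# Hold a mixing vial down on the vortex mixer

## Robot

A 6-joint arm with a two-finger parallel gripper is mounted at the origin on the work surface. World frame = base frame: x ahead of the robot, y to its left, z up, the work surface at z = 0. Lengths are in m, angles in rad, forces in N, time in s.
With the tool pointing down it reaches from about 0.3 to 0.875 m from the base axis. Payload 6.4 kg.
Tool frame: the origin (TCP) lies at the very end of the fingers, on their centre line; the grasp point (between the pads) lies grip_point_offset behind it (grip_point_offset is the distance from the TCP to the grasp point, in m); y points along the fingers, x is the direction in which the jaws open and shut, and the axes are right-handed (so a half turn about y gives the same grasp; the last joint's range is limited). The gripper opens to 85 mm and grips with 20 to 120 N. Pads are 22 mm wide; open, the fingers measure 114 mm over their backs; the gripper's body (76 mm by 85 mm) begins 54 mm behind the grasp point. The pads swing forward as they close: fully open they stand 13 mm farther back than shut.
Start: joints at [-1.385, 0.181, 1.607, -0, 1.354, -0.206], TCP at [0.22, -0.531, 0.231] pointing down, gripper open.
Joint ranges: [-2.99, 2.99], [-0.89, 2.07], [0.3, 2.58], [-1.14, 4.28], [0, 2.63], [-3.12, 3.12]. Speed limits (rad/s): [2.57, 2.57, 3.01, 3.14, 3.14, 3.14].

## Interface

Orientations are given as a unit quaternion [w, x, y, z].
In Python, from bench import get_obs, camera, camera_model, hand_in, grip_point_offset gives the robot as it stands.
- The arm moves only by the shell command python3 -m jog 'ROWS'. ROWS is JSON, a list of rows, each a list of 7 numbers: the shift along the tool's x, y, z in mm, then the turn, a rotation vector about the tool's x, y, z in degrees, then the gripper's target within -1 to 1 (shut at 1, half-way at 0, fully open at -1). In form: [[x, y, z, ax, ay, az, grip], ...]. A call has 1 to 8 rows; each row shifts and turns the commanded pose from where the row before left it, along the tool's axes as they then stand; what a row does not reach is not made up. A row lasts 1/12 s, in which the tool goes at most 41.7 mm and 7.16 degrees, less where a joint would pass 70% of its speed; a pose out of reach is approached as far as the arm can. A call is refused whole if a number of a shift passes 41.7 or a number of a turn 7.16, either way. A call with a gripper value outside its range is refused whole. The fingers move at their own pace and stop on an object; the grip force is fixed at half the most. Time passes only in rows, so rows that do not move let the fingers close. It gives the time, the measured TCP pose, the force and the opening at its end, in the units of the state.
- get_obs(): the state, without advancing time (a new reading comes with each control period).
- camera(name): name is "side" or "top"; returns the picture (384x512x3 uint8, blue, green, red); there is no depth.
- camera_model(name): a dict with "K" (3x3 intrinsics, pixels), "distortion" ([k1, k2, p1, p2, k3] as OpenCV has them; the pictures are not rectified), "pose" (4x4, takes a point from camera to world coordinates). Camera axes: x right, y down, z forward; pixel columns grow to the right and rows downward; lengths in m; the calibration is good to about 2 mm. A picture is of the moment at which its call begins. camera_model takes no time and is no camera call.
- hand_in(): hands the job in, once; it reports no verdict.
The state is a dict: "time_s": time; "q": joint angles; "dq": joint speeds; "joint_efforts": joint torques, N m; "eef_pos": TCP position; "eef_rot": TCP orientation; "wrist_force": force on the tool from outside, world axes, zero at the start; "torque": the same for the moment, N m; "opening": opening from 0.0 (shut) to 1.0 (fully open).
Only numpy, scipy, OpenCV 4.12 (cv2) and the standard library are available. Lean on these libraries where they do the work, as an engineer would, in place of code of your own. Each camera call takes 0.05 s, during which the arm holds its last target.

## Task

Lift the longest of the three vials up off its fork in the hanging rack, stand it upright in the rubber cup on top of the vortex mixer, and press it gently down so that the cup sinks about 5 mm (about 7 N) and stays clear of its bottom stop. Finish while still holding the vial like that, gripped and pressed, so that the mixer keeps running; leave the two short vials hanging and everything else on the bench where it is.

Things in the scene. Friction and masses are not known exactly. Their poses are not given: they have to be found in the camera images.
- cap (a point): Centre of the long vial's screw cap, on its axis, 16 mm above the cap's underside, 101 mm above the vial's flat foot; z up. Rigid closed white tube 28 mm in diameter, grey ribbed cap 40 mm in diameter, 32 mm tall; 60 to 130 g. It hangs by the cap's underside on the two arms of a rack fork: grip the cap and lift straight up, or 15 mm up and out through the fork's mouth.
- foot (a point): Centre of the flat underside of the long vial's tube, 85 mm below the cap's underside. Axes as the cap's.
- long_vial: The long vial. Its origin lies on its axis at the underside of the cap (16 mm below the cap's centre); z up along the axis.
- short_vial_a: A short vial that stays hanging in the rack: same cap, 28 mm tube only 50 mm long below it. Origin on the axis at the cap's underside.
- short_vial_b: The other short vial, the same as short_vial_a.
- rack: Fixed steel rack, 225 mm along y, 115 deep, 105 high, with three open forks at y = -78, 0, 78 mm; vials vary in order. Origin on the bench under the middle vial; mouths face its -x, away from the robot. Each fork: two arms along x, 31 mm apart, 6 wide, tops at 105 mm, ending 31 mm before the vial's axis in tips upturned by 7 mm. Fingers closing along x pass the arms; closing along y they must stay above them.
- mixer: Fixed vortex mixer, a white housing 168 x 132 mm and 115 mm high, with a sloping grey panel (speed knob, rocker switch) towards its -x. Origin on the bench under the axis of the head; z up. Its rubber head on top is spring-loaded: pressing it starts the mixing.
- seat (a point): Centre of the flat inner floor of the rubber cup on the mixer's head, 131 mm above the bench when the head is up; moves down with the head. The cup is a shallow funnel: inner diameter about 37 mm at the floor, 45 mm at the rim, rim 11 mm above the floor and 53 mm across outside. The vial's foot stands on this floor. z up.
- mixer_head (a joint): How far the mixer's head is pressed down, in m: 0 up, 0.008 at its bottom stop. It springs back when let go. It begins to move at 3 N and takes 0.8 N more per mm: 7 N at 5 mm, 9.4 N at the stop.
- sample_cup_a: Loose bystander: steel sample holder, 51 mm in diameter, 38 mm high, standing between rack and mixer. Origin at the centre of its underside.
- sample_cup_b: Loose bystander: another such steel sample holder, also between them.
- flux_jar: Loose bystander: white jar 72 mm in diameter, 105 mm high. Origin at the centre of its underside.
- lab_spatula: Loose bystander: thin steel spatula 195 mm long lying on the bench beside them.
- mortar: Loose bystander: small white mortar 90 mm in diameter, 36 mm high, beyond the rack and mixer. Origin at the centre of its underside.
Things that resemble listed ones, but are neither listed nor needed, are in the scene too. Leave any red look-alike of the long_vial alone.

How it is judged:
On the way, in this order (a step that is already met when the one before it is completed fails the run):
1. the long vial is gripped and lifted up off its fork, clear of the rack (cap's centre more than 150 mm above the bench) (height (world z) of cap above 0.15 m and contact force between long_vial and rack below 0.1 N and contact force between the fingers and long_vial above 1 N), for 0.1 s.
2. the vial stands upright on the floor of the mixer's cup and keeps the head pressed 3 to 7 mm down for half a second (value of joint mixer_head between 0.003 and 0.007 m and z of foot in the frame of seat below 0.004 m and horizontal distance between foot and seat below 0.006 m and angle between cap's own z axis and vertical below 0.14 rad and contact force between the fingers and long_vial above 2 N and contact force between long_vial and mixer above 3 N and contact force between each of the arm, the fingers and mixer below 0.5 N and contact force between long_vial and rack below 0.1 N), for 0.5 s.
At the end, for the whole second after the job is handed in: Still gripped, the long vial stands at rest in the cup, upright within 8 degrees, foot within 6 mm of the centre and 4 mm of the floor, and alone keeps the head 3 to 7 mm down with over 3 N; robot off the mixer, vial off the rack, short vials within 20 mm of their places (all of step 2 and linear speed of long_vial below 0.02 m/s and distance of each of short_vial_a, short_vial_b from where it was at the start of the episode below 0.02 m); the arm keeps its last pose, push and grip.
It fails at once if the mixer is pressed or struck with more than 30 N (contact force between any of long_vial, the arm, the fingers and mixer above 30 N).
It fails at once if a short vial is moved more than 20 mm (distance of any of short_vial_a, short_vial_b from where it was at the start of the episode above 0.02 m).
It fails at once if another loose thing on the bench is moved more than 20 mm (distance of any of sample_cup_a, sample_cup_b, flux_jar, lab_spatula, mortar from where it was at the start of the episode above 0.02 m).
It also fails if it takes over 40 s, if anything falls off the work surface, if the arm or the gripper's body presses on something with over 40 N, if the wrist force passes 120 N, or if a joint passes its speed limit or range.

## Working session

There is one attempt and no reset: what is moved stays moved. The work goes in short steps, Python scripts to look and compute and a shell command to move; the robot and the scene stay as the last step left them, time stands still between calls to the robot, and variables do not carry over. Pictures are saved under pics/ and viewed, and the job is handed in when it is done.

```bash
mkdir -p pics; ls
python3 - <<'E'
from bench import *
import cv2,numpy as np
o=get_obs();print(o, grip_point_offset)
for n in("side","top"):
    cv2.imwrite(f"pics/{n}0.png",camera(n)); m=camera_model(n); print(n,np.round(m["K"],1).tolist(),m["distortion"],np.round(m["pose"],3).tolist())
E
```

```text
pics
{'time_s': 0.0, 'q': array([-1.38529808e+00,  1.81530981e-01,  1.60799197e+00,  5.34405393e-06,
        1.35380630e+00, -2.06266504e-01]), 'dq': array([-0.0001129 ,  0.00035393, -0.00061638, -0.00058407,  0.00028987,
        0.00123431]), 'joint_efforts': array([-1.44216036e-03, -4.44880557e+01, -3.51339984e+01, -4.07304997e-04,
        9.18857491e-03, -3.11488350e-05]), 'eef_pos': array([ 0.21947932, -0.53087381,  0.23039756]), 'eef_rot': array([ 0.58819369, -0.58731384,  0.39355059, -0.39269399]), 'wrist_force': array([ 0.38024907,  0.50925788, -0.0884398 ]), 'torque': array([-0.04753309, -0.03394066,  0.00037802]), 'opening': 0.9989945681007115} 0.0187
side [[454.8, 0.0, 256.3], [0.0, 454.8, 187.0], [0.0, 0.0, 1.0]] [-0.09881519  0.          0.          0.          0.        ] [[0.919, -0.25, 0.304, 0.109], [-0.393, -0.551, 0.736, -1.123], [-0.017, -0.796, -0.605, 1.043], [0.0, 0.0, 0.0, 1.0]]
top [[387.4, 0.0, 247.7], [0.0, 387.4, 190.8], [0.0, 0.0, 1.0]] [-0.02727975  0.          0.          0.          0.        ] [[0.004, -0.986, 0.168, 0.412], [-1.0, -0.005, -0.008, 0.025], [0.009, -0.168, -0.986, 1.171], [0.0, 0.0, 0.0, 1.0]]
```

View pics/side0.png

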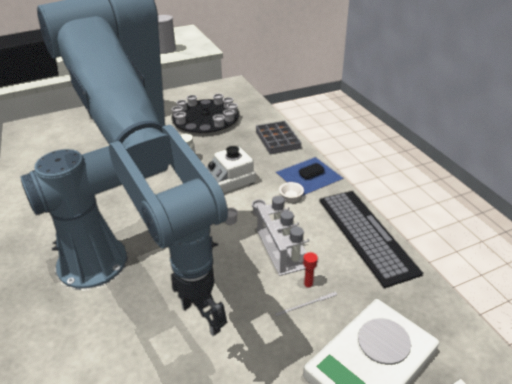

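View pics/top0.png

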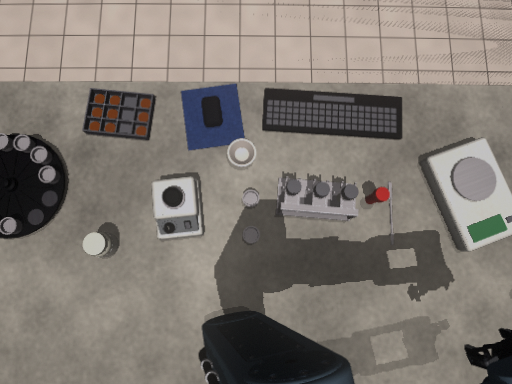

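Run:
```python
import cv2
a=cv2.imread("pics/top0.png")[160:235,265:400]; b=cv2.imread("pics/side0.png")[180:300,235:345]
cv2.imwrite("pics/ct.png",cv2.resize(a,None,fx=5,fy=5,interpolation=2)); cv2.imwrite("pics/cs.png",cv2.resize(b,None,fx=5,fy=5,interpolation=2))
c=cv2.imread("pics/top0.png")[160:250,140:270];cv2.imwrite("pics/cm.png",cv2.resize(c,None,fx=5,fy=5,interpolation=2))
```

```text
(no output)
```

View pics/ct.png

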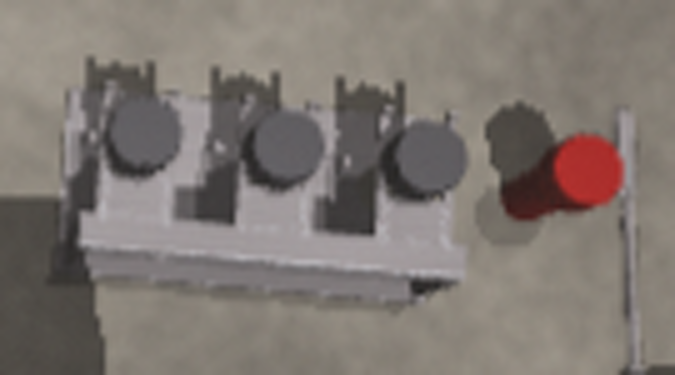

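View pics/cs.png

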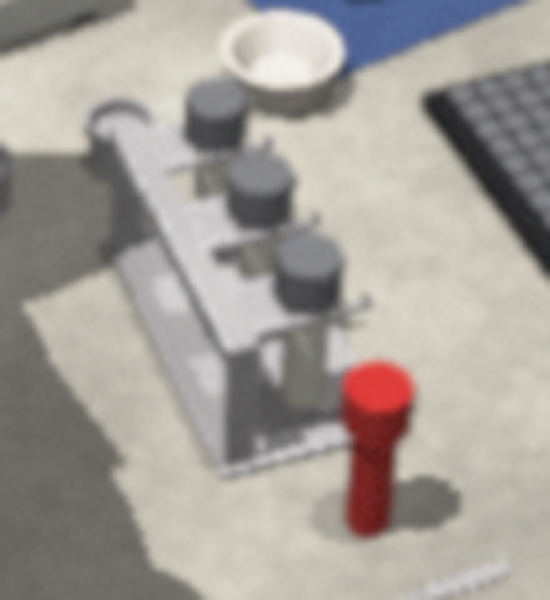

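View pics/cm.png

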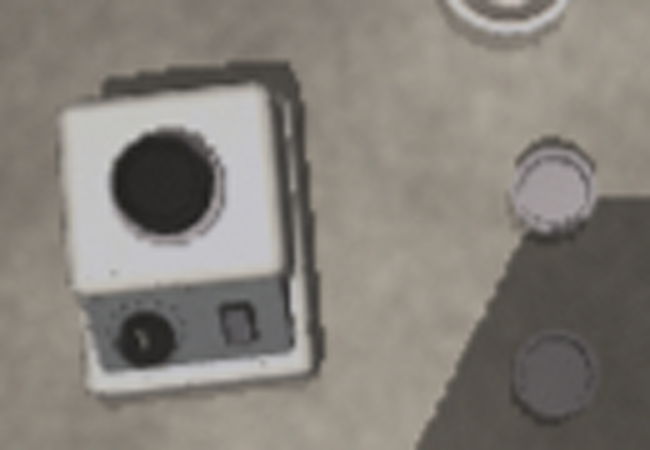

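```bash
cat > h.py <<'E'
import cv2,numpy as np
from bench import *
def ray(n,uv):
    m=camera_model(n);K=np.array(m["K"]);d=np.array(m["distortion"]);T=np.array(m["pose"])
    p=cv2.undistortPoints(np.array([[uv]],float),K,d)[0,0]
    return T[:3,3],T[:3,:3]@np.array([p[0],p[1],1])
def onz(n,uv,z):
    o,d=ray(n,uv);return o+d*(z-o[2])/d[2]
def proj(n,P):
    m=camera_model(n);T=np.linalg.inv(np.array(m["pose"]))
    r=cv2.Rodrigues(T[:3,:3])[0]
    return cv2.projectPoints(np.array(P,float).reshape(-1,1,3),r,T[:3,3],np.array(m["K"]),np.array(m["distortion"]))[0][:,0]
def tri(a,b):
    (o1,d1),(o2,d2)=ray("top",a),ray("side",b)
    A=np.stack([d1,-d2],1);s=np.linalg.lstsq(A,o2-o1,rcond=None)[0]
    p,q=o1+s[0]*d1,o2+s[1]*d2
    return (p+q)/2,np.linalg.norm(p-q)
E
python3 - <<'E'
from h import *
t=[(265+143/5,160+132/5),(265+287/5,160+146/5),(265+430/5,160+157/5)]
s=[(235+216/5,180+97/5),(235+260/5,180+172/5),(235+308/5,180+257/5)]
for a,b in zip(t,s):
    p=onz("top",a,.137); print(p.round(4),onz("side",b,.137).round(4),tri(a,b)[0].round(4))
    for z in(.055,.02): print("  foot z",z,proj("side",[p[0],p[1],z]).round(1),((proj("side",[p[0],p[1],z])-[235,180])*5).round(0),proj("top",[p[0],p[1],z]).round(1))
print("seat rim",onz("top",(140+164/5,160+183/5),.142))
im=cv2.imread("pics/top0.png")
g=cv2.cvtColor(im,cv2.COLOR_BGR2GRAY)
for nm,roi,lo,hi in(("head",(155,180,192,220),0,70),):
    x0,y0,x1,y1=150,180,195,212
    m=(g[y0:y1,x0:x1]<70).astype(np.uint8)
    n,l,st,c=cv2.connectedComponentsWithStats(m)
    for i in range(1,n):
        if st[i,4]>30: print(st[i],c[i]+[x0,y0],onz("top",c[i]+[x0,y0],.142))
E
```

```text
[ 0.6008 -0.1077  0.137 ] [ 0.6013 -0.1094  0.137 ] [ 0.6015 -0.108   0.1358]
  foot z 0.055 [[277.5 218.6]] [[213. 193.]] [[290.1 191.4]]
  foot z 0.02 [[277.4 226.5]] [[212. 232.]] [[288.7 193.3]]
[ 0.5935 -0.186   0.137 ] [ 0.5945 -0.1864  0.137 ] [ 0.5941 -0.1862  0.1368]
  foot z 0.055 [[286.  234.1]] [[255. 271.]] [[316.8 194. ]]
  foot z 0.02 [[285.8 242.1]] [[254. 310.]] [[314.7 195.9]]
[ 0.5879 -0.2639  0.137 ] [ 0.5864 -0.2661  0.137 ] [ 0.5879 -0.2643  0.1351]
  foot z 0.055 [[295.6 250.7]] [[303. 353.]] [[343.4 196.1]]
  foot z 0.02 [[295.2 258.7]] [[301. 394.]] [[340.5 197.9]]
seat rim [0.57026621 0.21818569 0.142     ]
[ 13   7  20  20 310] [172.31612903 196.30967742] [0.57104825 0.21951492 0.142     ]
```

```bash
cat >> h.py <<'E'
from scipy.spatial.transform import Rotation as R
def Rm(o): w,x,y,z=o["eef_rot"]; return R.from_quat([x,y,z,w])
def go(target,jaw=None):
    "steps left: first turn about tool axes (deg) to reach y down & x along jaw, then shift in the NEW tool axes (mm)"
    o=get_obs();r=Rm(o);M=r.as_matrix()
    y=np.array([0,0,-1.]); x=np.array([*(jaw if jaw is not None else M[:2,0]),0.]);x/=np.linalg.norm(x)
    if jaw is not None and x@M[:,0]<0:x=-x
    N=np.stack([x,y,np.cross(x,y)],1)
    rv=np.degrees((r.inv()*R.from_matrix(N)).as_rotvec())
    print("t",round(o["time_s"],2),"tcp",o["eef_pos"].round(4),"open",round(o["opening"],3),"F",np.round(o["wrist_force"],1),"joint q",o["q"].round(2))
    print("turn",rv.round(2),"shift now",(M.T@(np.array(target)-o["eef_pos"])*1e3).round(1),"shift after turn",(N.T@(np.array(target)-o["eef_pos"])*1e3).round(1))
    print("tool axes x",M[:,0].round(3),"y",M[:,1].round(3),"z",M[:,2].round(3))
E
python3 - <<'E'
from h import *
print("red",onz("top",(265+588/5,160+170/5),.133),"beam far edge / near edge",onz("top",(265+270/5,160+225/5),.105),onz("top",(265+270/5,160+250/5),.105))
go([.588,-.264,.231],(.9965,-.083))
E
```

```text
red [ 0.58183659 -0.35167537  0.133     ] beam far edge / near edge [ 0.55447901 -0.18177564  0.105     ] [ 0.54048409 -0.18140419  0.105     ]
t 0.1 tcp [ 0.2195 -0.5309  0.2305] open 1.0 F [ 0.2  0.7 -0.1] joint q [-1.39  0.18  1.61  0.    1.35 -0.21]
turn [-6.000e-02 -6.279e+01 -7.000e-02] shift now [-1.060e+02 -2.000e-01  4.425e+02] shift after turn [345.1  -0.5 296.6]
tool axes x [ 0.382 -0.924 -0.002] y [-0.     0.002 -1.   ] z [0.924 0.382 0.   ]
```

```bash
python3 -m jog '[[0,0,0,0,-7,0,-0.6],[0,0,0,0,-7,0,-0.6],[0,0,0,0,-7,0,-0.6],[0,0,0,0,-7,0,-0.6],[0,0,0,0,-7,0,-0.6],[0,0,0,0,-7,0,-0.6],[0,0,0,0,-7,0,-0.6],[0,0,0,0,-7,0,-0.6]]'; python3 -m jog '[[30,0,25,0,-6.8,0,-0.6],[30,0,25,0,0,0,-0.6],[30,0,25,0,0,0,-0.6],[30,0,25,0,0,0,-0.6],[30,0,25,0,0,0,-0.6],[30,0,25,0,0,0,-0.6],[30,0,25,0,0,0,-0.6],[30,0,25,0,0,0,-0.6]]'
python3 - <<'E'
from h import *
go([.588,-.264,.231],(.9965,-.083))
E
```

```text
time_s: 0.77
eef_pos: [0.2195, -0.5311, 0.2307]
eef_rot: [0.704, -0.703, 0.069, -0.069]
wrist_force: [-0.3, -0.2, 0.3]
opening: 0.797
time_s: 1.43
eef_pos: [0.4789, -0.3544, 0.2309]
eef_rot: [0.707, -0.706, 0.029, -0.029]
wrist_force: [0.8, -0.5, -0.8]
opening: 0.803
t 1.43 tcp [ 0.4789 -0.3544  0.2309] open 0.803 F [ 0.8 -0.5 -0.8] joint q [-0.84  0.23  1.55 -0.    1.36 -0.75]
turn [-0.02  0.01 -0.03] shift now [ 1.012e+02 -1.000e-01  9.910e+01] shift after turn [ 1.012e+02 -1.000e-01  9.910e+01]
tool axes x [ 0.997 -0.083 -0.   ] y [-0.  0. -1.] z [0.083 0.997 0.   ]
```

```bash
python3 -m jog '[[26,0,25,0,0,0,-0.6],[25,0,25,0,0,0,-0.6],[25,0,25,0,0,0,-0.6],[25,0,24,0,0,0,-0.6],[0,20,0,0,0,0,-0.6],[0,20,0,0,0,0,-0.6],[0,10,0,0,0,0,-0.6],[0,0,0,0,0,0,-0.6]]'
python3 - <<'E'
from h import *
go([.588,-.264,.106],(.9965,-.083))
for n in("side","top"): cv2.imwrite(f"pics/{n}1.png",camera(n))
a=cv2.imread("pics/side1.png")[150:270,235:355]; b=cv2.imread("pics/top1.png")[130:240,270:400]
cv2.imwrite("pics/c1.png",np.hstack([cv2.resize(a,(400,400)),cv2.resize(b,(400,400))]))
E
```

```text
time_s: 2.1
eef_pos: [0.5848, -0.2643, 0.1775]
eef_rot: [0.708, -0.705, 0.031, -0.027]
wrist_force: [0.3, 0.3, -0.6]
opening: 0.799
t 2.1 tcp [ 0.5848 -0.2643  0.1775] open 0.799 F [ 0.3  0.3 -0.6] joint q [-0.61  0.38  1.47 -0.    1.3  -0.53]
turn [-0.19  0.02 -0.33] shift now [ 3.6 71.4  0.3] shift after turn [ 3.2 71.5  0.5]
tool axes x [ 0.997 -0.083 -0.006] y [-0.005  0.004 -1.   ] z [0.083 0.997 0.003]
```

View pics/c1.png

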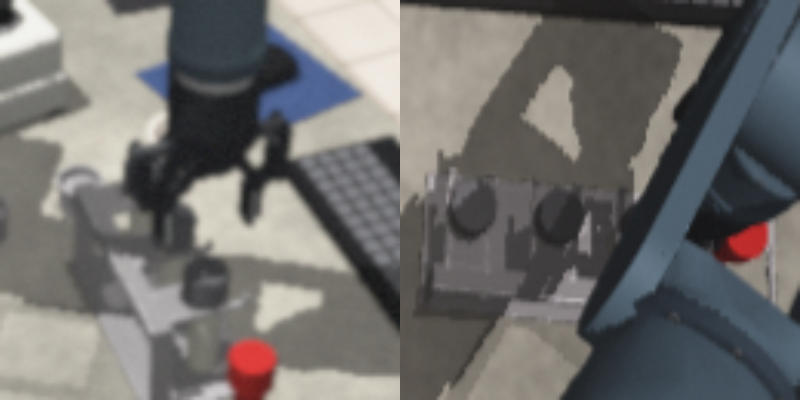

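```bash
python3 -m jog '[[3,15,0,0,0,0,-0.6],[0,10,0,0,0,0,-0.6],[0,10,0,0,0,0,-0.6],[0,10,0,0,0,0,-0.6],[0,10,0,0,0,0,-0.6],[0,0,0,0,0,0,-0.6],[0,0,0,0,0,0,-0.6]]'
python3 - <<'E'
from h import *
go([.588,-.264,.106],(.9965,-.083))
cv2.imwrite("pics/side2.png",camera("side"))
a=cv2.imread("pics/side2.png")[170:280,235:355]
cv2.imwrite("pics/c2.png",cv2.resize(a,None,fx=5,fy=5,interpolation=2))
E
```

```text
time_s: 2.78
eef_pos: [0.589, -0.2656, 0.1251]
eef_rot: [0.707, -0.706, 0.03, -0.029]
wrist_force: [-0.1, 0.5, 0.7]
opening: 0.797
t 2.78 tcp [ 0.589  -0.2656  0.1251] open 0.797 F [-0.1  0.5  0.7] joint q [-0.61  0.44  1.5   0.    1.2  -0.52]
turn [-0.06  0.   -0.1 ] shift now [-1.1 19.1  1.4] shift after turn [-1.2 19.1  1.5]
tool axes x [ 0.997 -0.083 -0.002] y [-0.002  0.001 -1.   ] z [0.083 0.997 0.001]
```

View pics/c2.png

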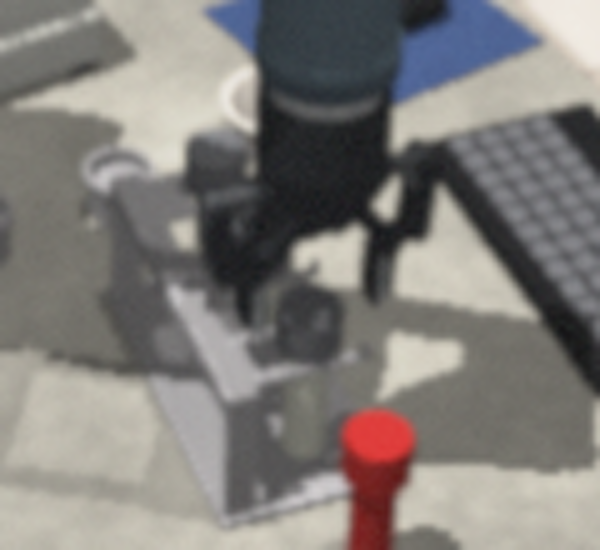

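```bash
python3 -m jog '[[-1,7,1.5,0,0,0,-0.6],[0,6,0,0,0,0,-0.6],[0,6,0,0,0,0,-0.6],[0,0,0,0,0,0,-0.6],[0,0,0,0,0,0,-0.6]]'
python3 - <<'E'
from h import *
go([.588,-.264,.106],(.9965,-.083))
print(proj("side",[[.588,-.264,.137],get_obs()["eef_pos"]]))
cv2.imwrite("pics/side3.png",camera("side"))
a=cv2.imread("pics/side3.png")[190:270,255:345]
cv2.imwrite("pics/c3.png",cv2.resize(a,None,fx=7,fy=7,interpolation=2))
E
```

```text
time_s: 3.25
eef_pos: [0.5884, -0.264, 0.1066]
eef_rot: [0.707, -0.706, 0.03, -0.029]
wrist_force: [-0.0, 0.0, 0.1]
opening: 0.802
t 3.25 tcp [ 0.5884 -0.264   0.1066] open 0.802 F [-0.   0.   0.1] joint q [-0.61  0.46  1.51  0.    1.17 -0.52]
turn [-0.04  0.01 -0.06] shift now [-0.4  0.6  0. ] shift after turn [-0.4  0.6  0. ]
tool axes x [ 0.997 -0.083 -0.001] y [-0.001  0.001 -1.   ] z [0.083 0.997 0.001]
[[296.73854894 230.79350216]
 [296.4587817  238.32588134]]
```

View pics/c3.png

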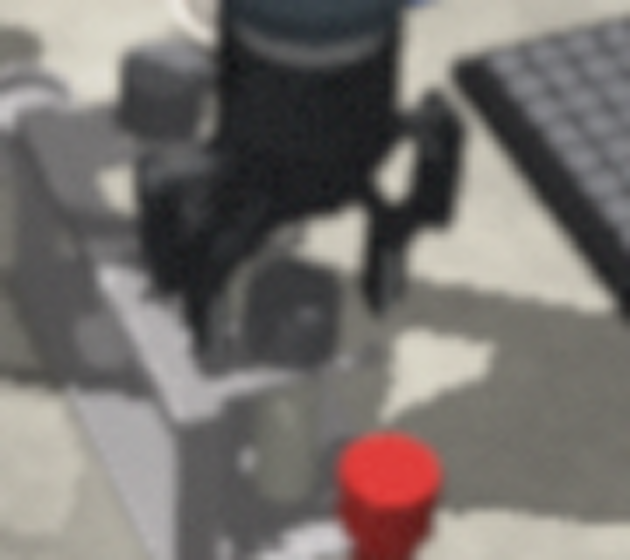

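```bash
python3 -m jog '[[0,0,0,0,0,0,1],[0,0,0,0,0,0,1],[0,0,0,0,0,0,1],[0,0,0,0,0,0,1],[0,0,0,0,0,0,1],[0,0,0,0,0,0,1],[0,0,0,0,0,0,1]]'; python3 -m jog '[[0,0,0,0,0,0,1],[0,0,0,0,0,0,1],[0,0,0,0,0,0,1]]'
```

```text
time_s: 3.88
eef_pos: [0.5892, -0.2646, 0.108]
eef_rot: [-0.706, 0.707, -0.029, 0.03]
wrist_force: [-1.2, 0.0, 5.7]
opening: 0.455
time_s: 4.13
eef_pos: [0.5892, -0.2646, 0.108]
eef_rot: [-0.706, 0.707, -0.029, 0.03]
wrist_force: [-0.3, 0.1, 6.0]
opening: 0.452
```

```bash
python3 -m jog '[[0,-4,0,0,0,0,1],[0,-8,0,0,0,0,1],[0,-12,0,0,0,0,1],[0,-15,0,0,0,0,1],[0,-15,0,0,0,0,1],[0,-15,0,0,0,0,1],[0,0,0,0,0,0,1],[0,0,0,0,0,0,1]]';python3 - <<'E'
from h import *
go([.571,.219,.32],(.9965,-.083))
cv2.imwrite("pics/side4.png",camera("side"))
a=cv2.imread("pics/side4.png")[140:270,235:355]
cv2.imwrite("pics/c4.png",cv2.resize(a,None,fx=4.5,fy=4.5,interpolation=2))
E
```

```text
time_s: 4.8
eef_pos: [0.5894, -0.2647, 0.1778]
eef_rot: [-0.706, 0.707, -0.028, 0.03]
wrist_force: [0.2, 0.4, -1.2]
opening: 0.452
t 4.8 tcp [ 0.5894 -0.2647  0.1778] open 0.452 F [ 0.2  0.4 -1.2] joint q [-0.61  0.38  1.47  0.    1.29 -0.52]
turn [0.08 0.01 0.14] shift now [ -58.  -143.   480.3] shift after turn [ -58.5 -142.2  480.5]
tool axes x [ 0.997 -0.083  0.002] y [ 0.002 -0.002 -1.   ] z [ 0.083  0.997 -0.001]
```

View pics/c4.png

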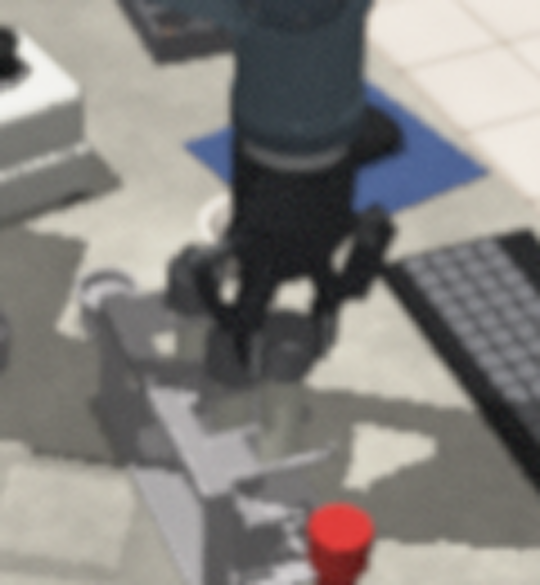

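```bash
python3 -m jog '[[0,-15,0,0,0,0,1],[0,-25,0,0,0,0,1],[0,-25,0,0,0,0,1],[0,-25,0,0,0,0,1],[0,-25,0,0,0,0,1],[0,-20,0,0,0,0,1],[0,-7,10,0,0,0,1],[-3,0,20,0,0,0,1]]';python3 -m jog '[[-4,0,30,0,0,0,1],[-4,0,30,0,0,0,1],[-4,0,30,0,0,0,1],[-4,0,30,0,0,0,1],[-4,0,30,0,0,0,1],[-4,0,30,0,0,0,1],[-4,0,30,0,0,0,1],[-4,0,30,0,0,0,1]]';python3 -m jog '[[-4,0,30,0,0,0,1],[-4,0,30,0,0,0,1],[-4,0,30,0,0,0,1],[-4,0,30,0,0,0,1],[-4,0,25,0,0,0,1],[0,0,15,0,0,0,1],[0,0,0,0,0,0,1],[0,0,0,0,0,0,1]]'
python3 - <<'E'
from h import *
go([.571,.219,.32],(.9965,-.083))
for n in("side","top"): cv2.imwrite(f"pics/{n}5.png",camera(n))
cv2.imwrite("pics/c5.png",np.hstack([cv2.resize(cv2.imread("pics/side5.png")[60:200,160:300],(400,400)),cv2.resize(cv2.imread("pics/top5.png")[130:260,120:250],(400,400))]))
E
```

```text
time_s: 5.52
eef_pos: [0.5887, -0.2356, 0.3192]
eef_rot: [-0.706, 0.707, -0.029, 0.031]
wrist_force: [0.3, 0.5, -0.7]
opening: 0.456
time_s: 6.18
eef_pos: [0.5749, 0.0099, 0.3161]
eef_rot: [0.707, -0.706, 0.03, -0.028]
wrist_force: [0.4, 0.2, -0.8]
opening: 0.451
time_s: 6.85
eef_pos: [0.5684, 0.1698, 0.3163]
eef_rot: [-0.706, 0.707, -0.03, 0.027]
wrist_force: [0.3, -0.1, -1.1]
opening: 0.453
t 6.85 tcp [0.5684 0.1698 0.3163] open 0.453 F [ 0.3 -0.1 -1.1] joint q [ 0.09  0.17  1.45 -0.    1.53  0.17]
turn [ 0.04  0.14 -0.17] shift now [-1.4 -3.7 49.2] shift after turn [-1.5 -3.7 49.2]
tool axes x [ 0.997 -0.081 -0.003] y [-0.003 -0.    -1.   ] z [ 0.081  0.997 -0.001]
```

View pics/c5.png

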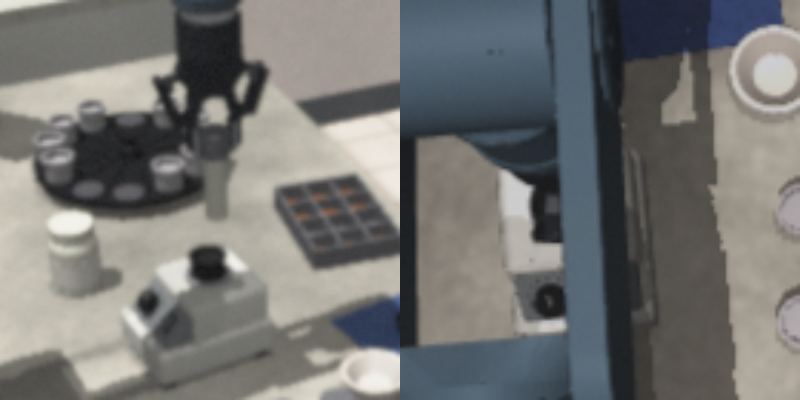

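Run:
```python
from h import *
a=cv2.imread("pics/top0.png")[180:215,150:200]; b=cv2.imread("pics/side5.png")[135:170,215:255]
cv2.imwrite("pics/c6.png",np.hstack([cv2.resize(a,(500,350),interpolation=0),cv2.resize(b,(400,350),interpolation=0)])[:, :800])
for n,f,x0,y0,x1,y1 in(("top","top0",155,180,195,215),("side","side5",215,135,255,170)):
    g=cv2.cvtColor(cv2.imread(f"pics/{f}.png"),6)[y0:y1,x0:x1]
    print(n,x0,y0);
    for r in g: print(' '.join('%3d'%v for v in r))
```

```text
top 155 180
124 123 121 122 128 129 135 142 150 156 162 166 168 172 176 180 184 186 188 188 190 190 189 192 192 192 194 194 195 195 196 194 194 195 195 196 189 171 130  79
151 153 157 161 167 174 177 181 183 185 187 189 190 191 192 193 195 195 195 195 194 195 195 195 195 194 194 195 195 195 195 195 194 194 194 194 190 174 140  87
184 185 186 188 190 192 193 194 195 195 195 194 195 195 195 195 195 195 195 194 194 194 194 195 196 195 195 194 194 196 194 194 194 195 196 195 192 176 153  96
194 195 194 194 195 195 196 195 194 195 193 194 194 194 194 195 194 194 195 195 195 195 194 195 194 195 195 195 194 194 194 194 195 194 195 194 193 179 158 101
194 195 194 195 195 195 195 195 194 195 194 193 195 194 195 195 194 195 194 195 194 195 195 195 195 195 195 195 195 195 195 194 194 195 194 194 193 180 162 106
194 195 195 195 194 195 194 195 195 194 195 195 195 195 195 195 164 146 147 148 148 149 184 195 195 195 194 195 195 195 195 195 196 195 195 195 194 182 164 115
194 195 194 194 195 194 195 195 195 195 195 195 194 164 136 129 101  88  86  89  96  98 131 147 149 183 194 195 196 195 194 195 
[... 9424 characters left out ...]
 138 138 131 127 124 122 121 119 120 119 117 118 122 141 174
 82 118 128 137 138 127 109  93  94 105 108 111 112 112 114 114 117 117 119 120 118 117 117 122 124 127 126 124 121 122 119 120 117 119 117 119 119 120 142 175
100 127 135 137 128 111  89  82  87 100 105 110 114 115 117 118 119 118 119 118 118 116 114 117 115 117 118 121 120 118 118 118 121 117 118 116 115 122 145 179
119 134 136 129 106  83  71  74  78  89  98 109 114 119 117 119 119 117 119 115 115 113 114 114 117 119 120 120 120 119 119 119 117 116 115 116 115 120 145 180
130 137 129 107  81  61  66  73  76  79  89 100 111 114 117 117 116 115 114 115 116 115 114 116 117 119 116 116 116 119 118 115 118 115 117 116 115 119 144 177
```

View pics/c6.png

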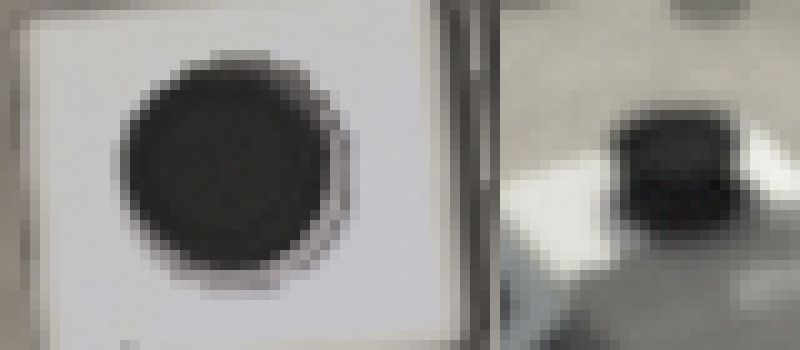

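Run:
```python
from h import *
for p in([.571,.2195,.142],[.571,.2195,.131],[.571,.2195,.115]): print(proj("side",p),proj("top",p))
th=np.linspace(0,2*np.pi,40)
P=np.stack([.571+.0265*np.cos(th),.2195+.0265*np.sin(th),0*th+.142],1)
for n in("side","top"): q=proj(n,P);print(n,q.min(0),q.max(0))
o=get_obs()
# cap & foot of held vial expected
e=o["eef_pos"]; print(proj("side",[e+[0,0,.013],e-[0,0,.088]]))
g=cv2.cvtColor(cv2.imread("pics/side5.png"),6)[95:142,222:250]
for i,r in enumerate(g): print(95+i,' '.join('%3d'%v for v in r))
```

```text
[[232.50378133 149.47307166]] [[172.32102233 196.32745242]]
[[232.64546186 151.98662847]] [[173.06299693 196.95080214]]
[[232.84984789 155.6085249 ]] [[174.11538882 197.83489989]]
side [225.32092972 145.64708881] [239.68519623 153.38910015]
top [162.45815783 186.62259044] [182.1590493  206.08741306]
[[234.68336236 109.76065456]
 [235.96697036 135.69223624]]
95 164 170 144  80  39  37  33  38  56  95 135 162 172 171 168 156 121  66  34  35  57  90 107  70  37  33  29  51
96 145 153 135  82  39  38  31  41  75 128 167 180 181 181 181 173 148  88  39  28  36  53  58  46  33  32  36  61
97 121 147 127  75  41  37  36  43  88 142 174 185 187 184 184 178 160 103  49  28  28  27  33  35  37  33  39  78
98 106 137 104  56  38  29  33  50  87 134 170 185 187 184 183 182 168 128  67  38  32  33  33  38  37  41  54  98
99  69  86  65  36  33  30  36  67 110 141 164 177 183 183 183 184 178 146  82  38  34  29  37  46  63  77  88 121
100  37  43  33  30  35  31  45  86 134 151 155 163 180 183 183 184 175 134  71  36  27  37  60  91 116 129 137 153
101  32  31  31  28  28  33  41  83 124 131 132 1
[... 4006 characters left out ...]
 167
136 168 171 173 172 174 177 173 174 170 165 147 131 126 122 123 127 132 146 159 158 159 159 158 160 162 165 165 168
137 173 173 175 174 176 175 177 175 171 171 163 154 149 144 143 148 154 162 166 164 164 164 163 162 163 164 167 170
138 174 176 177 177 176 174 173 173 172 172 173 169 167 165 165 166 168 169 172 170 169 168 167 164 165 167 170 173
139 176 178 178 175 175 175 174 176 173 174 174 174 172 172 171 171 172 176 175 173 173 170 170 168 169 170 173 174
140 179 179 178 177 177 178 177 177 175 174 174 175 175 174 174 174 174 174 177 176 177 175 173 171 171 172 174 173
141 181 181 182 178 179 181 180 179 175 173 174 174 173 175 175 177 175 174 175 179 179 179 177 176 175 175 175 175
```

```bash
python3 -m jog '[[0,0,15,0,0,0,1],[0,0,20,0,0,0,1],[-1,0,12,0,0,0,1],[0,0,2,0,0,0,1],[0,10,0,0,0,0,1],[0,15,0,0,0,0,1],[0,0,0,0,0,0,1],[0,0,0,0,0,0,1]]'
python3 - <<'E'
from h import *
go([.5715,.2192,.25],(.9965,-.083))
E
```

```text
time_s: 7.62
eef_pos: [0.5719, 0.2165, 0.2917]
eef_rot: [-0.706, 0.707, -0.031, 0.029]
wrist_force: [-0.4, 0.1, -0.8]
opening: 0.45
t 7.62 tcp [0.5719 0.2165 0.2917] open 0.45 F [-0.4  0.1 -0.8] joint q [ 0.17  0.22  1.44 -0.    1.49  0.25]
turn [ 0.07 -0.05 -0.17] shift now [-0.5 41.7  2.7] shift after turn [-0.6 41.7  2.6]
tool axes x [ 0.996 -0.084 -0.003] y [-0.003 -0.001 -1.   ] z [ 0.084  0.996 -0.001]
```

```bash
python3 -m jog '[[0,10,2.5,0,0,-0.15,1],[0,15,0,0,0,0,1],[0,12,0,0,0,0,1],[0,5,0,0,0,0,1],[0,0,0,0,0,0,1],[0,0,0,0,0,0,1]]'
python3 - <<'E'
from h import *
go([.5715,.2192,.25],(.9965,-.083))
e=get_obs()["eef_pos"];print(proj("side",[e-[0,0,.088],e-[0,0,.082]]))
cv2.imwrite("pics/side6.png",camera("side"))
cv2.imwrite("pics/c7.png",cv2.resize(cv2.imread("pics/side6.png")[110:165,205:265],None,fx=9,fy=9,interpolation=2))
E
```

```text
time_s: 8.12
eef_pos: [0.5729, 0.2201, 0.2512]
eef_rot: [-0.706, 0.707, -0.029, 0.03]
wrist_force: [-0.7, 0.1, -0.8]
opening: 0.45
t 8.12 tcp [0.5729 0.2201 0.2512] open 0.45 F [-0.7  0.1 -0.8] joint q [ 0.17  0.25  1.49 -0.    1.41  0.26]
turn [0.01 0.   0.13] shift now [-1.3  1.2 -1. ] shift after turn [-1.3  1.2 -1. ]
tool axes x [ 0.997 -0.083  0.002] y [ 0.002 -0.    -1.   ] z [ 0.083  0.997 -0.   ]
[[232.657796   144.37901735]
 [232.58006446 142.97968808]]
```

View pics/c7.png

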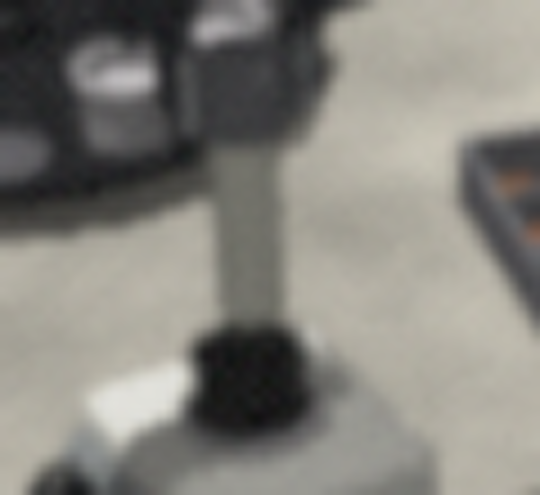

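```bash
python3 -m jog '[[-1,8,-1,0,0,0,1],[0,8,0,0,0,0,1],[0,6,0,0,0,0,1],[0,3,0,0,0,0,1],[0,0,0,0,0,0,1],[0,0,0,0,0,0,1]]'
python3 -m jog '[[0,2,0,0,0,0,1],[0,0,0,0,0,0,1]]'
python3 -m jog '[[0,2,0,0,0,0,1],[0,0,0,0,0,0,1]]'
python3 -m jog '[[0,2,0,0,0,0,1],[0,0,0,0,0,0,1]]'
```

```text
time_s: 8.67
eef_pos: [0.5718, 0.2192, 0.2259]
eef_rot: [-0.706, 0.707, -0.029, 0.03]
wrist_force: [0.2, -0.1, -0.2]
opening: 0.45
time_s: 8.83
eef_pos: [0.572, 0.2192, 0.2243]
eef_rot: [-0.706, 0.707, -0.028, 0.03]
wrist_force: [0.2, 0.3, -0.5]
opening: 0.45
time_s: 9.0
eef_pos: [0.5718, 0.2192, 0.2221]
eef_rot: [-0.706, 0.707, -0.028, 0.03]
wrist_force: [0.4, -1.0, -0.3]
opening: 0.452
time_s: 9.17
eef_pos: [0.5717, 0.2192, 0.2199]
eef_rot: [-0.706, 0.707, -0.029, 0.03]
wrist_force: [-0.3, -0.2, -1.0]
opening: 0.454
```

```bash
python3 -m jog '[[0,2,0,0,0,0,1],[0,0,0,0,0,0,1],[0,0,0,0,0,0,1]]'
python3 -m jog '[[0,1,0,0,0,0,1],[0,0,0,0,0,0,1],[0,0,0,0,0,0,1]]'
python3 -m jog '[[0,1,0,0,0,0,1],[0,0,0,0,0,0,1],[0,0,0,0,0,0,1]]'
python3 -m jog '[[0,1,0,0,0,0,1],[0,0,0,0,0,0,1],[0,0,0,0,0,0,1]]'
```

```text
time_s: 9.42
eef_pos: [0.5721, 0.2193, 0.2188]
eef_rot: [0.707, -0.706, 0.028, -0.03]
wrist_force: [-0.3, -0.3, 2.3]
opening: 0.45
time_s: 9.67
eef_pos: [0.5721, 0.2193, 0.2176]
eef_rot: [0.707, -0.706, 0.028, -0.03]
wrist_force: [-1.0, 0.1, 3.9]
opening: 0.448
time_s: 9.92
eef_pos: [0.5721, 0.2193, 0.2165]
eef_rot: [0.707, -0.706, 0.028, -0.03]
wrist_force: [0.9, -0.2, 3.9]
opening: 0.457
time_s: 10.17
eef_pos: [0.5721, 0.2193, 0.2155]
eef_rot: [0.707, -0.706, 0.028, -0.03]
wrist_force: [-0.4, -0.0, 4.7]
opening: 0.446
```

```bash
python3 -m jog '[[0,1.5,0,0,0,0,1],[0,0,0,0,0,0,1],[0,0,0,0,0,0,1],[0,0,0,0,0,0,1],[0,0,0,0,0,0,1],[0,0,0,0,0,0,1],[0,0,0,0,0,0,1],[0,0,0,0,0,0,1]]'
python3 -m jog '[[0,0,0,0,0,0,1],[0,0,0,0,0,0,1],[0,0,0,0,0,0,1],[0,0,0,0,0,0,1],[0,0,0,0,0,0,1]]'
python3 - <<'E'
from h import *
F=[]
for i in range(12):
    im=camera("side");F.append(get_obs()["wrist_force"])
print(np.mean(F,0),np.std(F,0)); go([.5715,.2192,.214])
cv2.imwrite("pics/side7.png",im);cv2.imwrite("pics/top7.png",camera("top"))
cv2.imwrite("pics/c8.png",cv2.resize(im[100:170,195:275],None,fx=8,fy=8,interpolation=2))
E
```

```text
time_s: 10.83
eef_pos: [0.5721, 0.2193, 0.2142]
eef_rot: [0.707, -0.706, 0.028, -0.03]
wrist_force: [-0.8, 0.5, 6.4]
opening: 0.451
time_s: 11.25
eef_pos: [0.5721, 0.2193, 0.2142]
eef_rot: [0.707, -0.706, 0.028, -0.03]
wrist_force: [0.1, -0.4, 5.1]
opening: 0.45
[-0.94072024  0.15561662  6.13488037] [0.54192137 0.66324553 0.27559216]
t 11.85 tcp [0.5721 0.2193 0.2142] open 0.453 F [-0.1  0.8  6.3] joint q [ 0.17  0.28  1.53 -0.    1.33  0.26]
turn [-0.01  0.    0.18] shift now [-0.6  0.2 -0.1] shift after turn [-0.6  0.2 -0.1]
tool axes x [ 0.997 -0.083  0.003] y [ 0.003 -0.    -1.   ] z [0.083 0.997 0.   ]
```

View pics/c8.png

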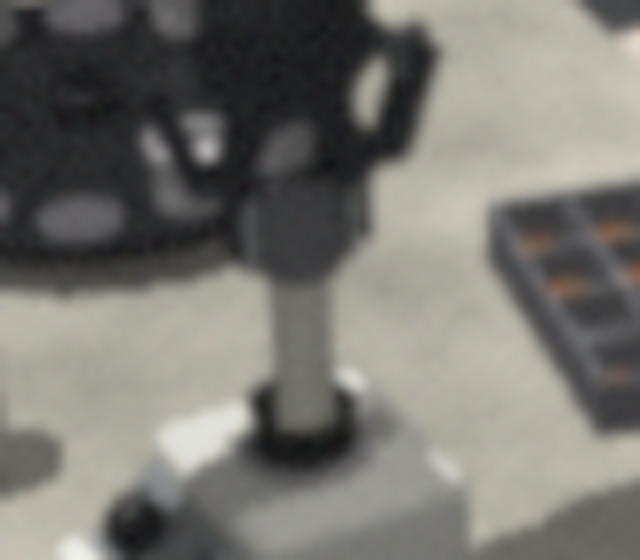

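View pics/top7.png

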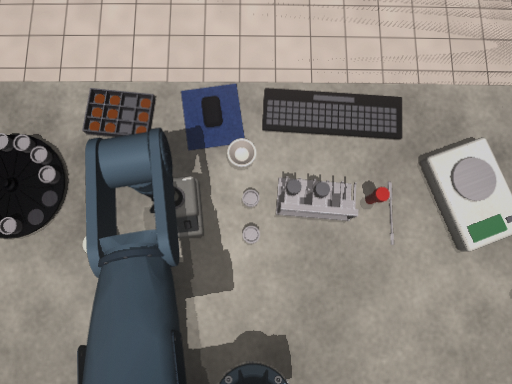

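Run:
```python
from h import *
m=camera_model("side");c=np.array(m["pose"])[:3,3];S=np.array([.571,.2195])
d=(c[:2]-S)/np.linalg.norm(c[:2]-S)
f=lambda r,z:((proj("side",[*(S+d*r),z])[0]-[195,100])*8).round(0)
print("inner rim front",f(.0225,.137),"outer rim front",f(.0265,.137),"outer rim back",f(-.0265,.137),"inner rim back",f(-.0225,.137),"foot front",f(.014,.126),"foot front if 6mm nearer",f(.020,.126),"tube front at rim z",f(.014,.137))
g=cv2.cvtColor(cv2.imread("pics/side7.png"),6)[140:162,222:244]
for i,r in enumerate(g): print(140+i,' '.join('%3d'%v for v in r))
```

```text
inner rim front [302. 431.] outer rim front [302. 436.] outer rim back [299. 374.] inner rim back [299. 379.] foot front [303. 441.] foot front if 6mm nearer [303. 449.] tube front at rim z [301. 421.]
140 178 179 178 178 176 174 157 124 111 113 115 114 111 118 143 167 172 173 176 177 176 174
141 180 180 179 178 179 177 160 122 110 114 115 114 112 116 141 169 175 177 176 178 177 177
142 180 179 179 181 179 175 160 125 110 112 115 114 110 116 140 169 176 180 178 177 179 178
143 178 177 175 176 176 171 158 129 111 115 114 113 111 117 141 171 174 176 177 177 178 181
144 175 176 175 178 175 170 159 129 113 113 114 114 112 115 136 165 173 175 176 177 179 179
145 174 174 177 176 176 172 159 129 112 112 113 111 111 110 135 166 177 175 173 177 179 180
146 173 175 177 177 173 169 152 123 112 114 117 113 110 111 137 180 200 196 178 175 178 177
147 174 174 176 176 164 143 124 104 107 111 113 112 111 110 126 166 200 210 190 173 172 175
148 174 176 175 165 137 101  77  84 103 111 113 113 109 106  99 111 152 186 179 162 165 171
149 178 180 179 157 108  60  51  76 104 110 114 113 112 105  90  63  8
[... 425 characters left out ...]
  43  46  51  49  47  37  33  26  36  64  89 105 114 122
155 209 174 130  89  58  37  23  27  29  30  26  23  29  27  23  27  42  71  97 114 129 137
156 185 156 114  82  60  41  29  25  26  24  23  25  26  25  32  39  59  84 106 123 142 151
157 143 125 105  86  70  58  42  34  33  29  32  31  34  45  51  67  85  97 111 129 145 150
158 115 110 106  94  85  73  64  57  55  49  51  49  56  67  81  92 102 115 129 140 149 150
159 112 110 108 102  99  90  84  80  78  76  75  80  84  91 106 111 121 135 145 150 153 152
160 111 110 109 111 107 100  98  97  95  93  97 102 107 120 126 134 140 149 153 154 155 153
161 111 110 110 110 108 110 111 112 112 117 124 129 133 139 147 150 150 153 153 154 154 155
```

Run:
```python
from h import *
go([.5715,.2192,.214]); print(hand_in())
```

```text
t 11.9 tcp [0.5721 0.2193 0.2142] open 0.453 F [-0.8  0.   5.4] joint q [ 0.17  0.28  1.53 -0.    1.33  0.26]
turn [-0.01  0.    0.18] shift now [-0.6  0.2 -0.1] shift after turn [-0.6  0.2 -0.1]
tool axes x [ 0.997 -0.083  0.003] y [ 0.003 -0.    -1.   ] z [0.083 0.997 0.   ]
the job is handed in; nothing more can be done
None
```

I lifted the long vial off its fork and stood it in the mixer's cup. It was the one at the rack's -y end, top-view pixel (351, 191), next to the red look-alike, which I left alone. I pressed it down about 5 mm and handed in at 11.9 s, still gripping and pressing; no verdict is reported.

**Last checks:**
- **Press:** the foot touched at a tool height of about 0.219 m, which is where the cup floor should be. The tool ended at 0.2142 m, so the head is about 4.8 mm down. The wrist force averaged 6.1 N, which with about 0.9 N of vial weight gives about 7 N. Single readings varied by about 1 N (5.1 to 6.4 N).
- **Vial:** the grip opening held at 0.45 (about 38 mm on the 40 mm cap), and the tool's tilt was 0.2°. The vial is centred left to right in the side view. Front to back I have only the calibrated position and the visible end of the tube, which agree; the arm hides the cup from the top camera.
- **Bench:** in the last top picture the two short vials, both sample cups, the mortar and the spatula look where they were. The flux jar was mostly hidden by the arm, so I did not check it at the end.

One measurement disagreed: in an earlier side view the foot looked about 6 mm higher than I expected, but the contact height matched the expected value.

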